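# Hang the T-handle wrench back in its keeper hook

### The arm

A 7-joint arm with a two-finger parallel gripper is mounted at the origin on a cart in front of the work surface, level with it; the furniture and walls round the work are solid. World frame = base frame: x ahead of the robot, y to its left, z up, the work surface at z = 0. Lengths are in mm, angles in rad, forces in N, time in s.
With the tool pointing down it reaches from about 400 to 875 mm from the base axis. Payload 4.4 kg.
Tool frame: the origin (TCP) lies midway between the tips of the shut fingers; the grasp point (between the pads) lies ctrl.grip_depth behind it (ctrl.grip_depth is the distance from the TCP to the grasp point, in mm); y points along the fingers, x is the direction in which the jaws open and shut, and the axes are right-handed (so a half turn about y gives the same grasp; the last joint's range is limited). The gripper opens to 85 mm and grips with 20 to 120 N. Pads are 22 mm wide; open, the fingers measure 114 mm over their backs; the gripper's body (76 mm by 85 mm) begins 54 mm behind the grasp point. The pads swing forward as they close: fully open they stand 13 mm farther back than shut.
Start: joints at [-1.347, 0.628, 0.038, 1.517, -0.027, 0.996, -0.02], TCP at [185.72, 622.917, 231.313] pointing down, gripper open.
Joint ranges: [-3.06, 3.06], [-0.37, 2.12], [-1.25, 1.32], [0.18, 2.47], [-1.1, 4.24], [0.23, 1.98], [-2.94, 2.94]. Speed limits (rad/s): [2.57, 2.57, 3.14, 3.14, 3.14, 3.14, 3.14].

### API

Orientations are given as [roll, pitch, yaw] about the fixed x, y, z axes, in that order (R = Rz(yaw) Ry(pitch) Rx(roll)).
In Python, from cell import ctrl gives the robot as it stands. The module is installed in compiled form; this text tells all that it offers.
- The arm moves only by the tool play_rows, never from a script. Its argument "rows" is a list of rows, each a list of 3 entries, a list of its own where there are three numbers: the opening, from 0 (shut) to 1 (fully open), then the shift along the tool's x, y, z in cm, then the turn, a rotation vector about the tool's x, y, z in degrees. A call has exactly 8 rows; each row shifts and turns the commanded pose from where the row before left it, along the tool's axes as they then stand; what a row does not reach is not made up. A row lasts 1/10 s, in which the tool goes at most 50 mm and 8.59 degrees, less where a joint would pass 70% of its speed; a pose out of reach is approached as far as the arm can. A call with a gripper value outside its range is refused whole. The fingers move at their own pace and stop on an object; the grip force is fixed at half the most. Time passes only in rows, so rows that do not move let the fingers close, or fill a call up. It gives the time, the measured TCP pose, the force and the opening at its end, in the units of the state.
- ctrl.read_state(): the state, without advancing time (a new reading comes with each control period).
- ctrl.get_image(name): name is "scene" or "top" or "wrist"; returns a dict with "img" (400x640x3 uint8, red, green, blue), "fx", "fy", "cx", "cy" (pixels), "k1" (the pictures are not rectified: a ray, as slopes to the right and down, at radius r is drawn at 1 + k1 r^2 times it, then the intrinsics apply), "extrinsics" (4x4, takes a point from camera to world coordinates). Camera axes: x right, y up, looking along -z (the intrinsics and any distortion apply to the point x, -y, -z); pixel columns grow to the right and rows downward; lengths in mm; the calibration is good to about 2 mm. A picture is of the moment at which its call begins. There is no depth.
- ctrl.finish_job(): hands the job in, once; it reports no verdict.
Trained networks look in a picture, given as the dict that the camera call returned (one of the last four; its "shot" number tells which), for a name from the list of things; names that differ only in an ending like _2 or _b are one class to them, and where a whole thing is asked for, a point or a joint stands for the part that bears it (a point fixed in the world has none). Each returns a list of dicts, best first, with "conf" (0 to 1); they miss things now and then, are a little off and sometimes report something else, mostly with a low value. They report only what shows in the picture. A call takes as long as a camera call.
- ctrl.regions_of(picture, thing): "pixels" (400x640 bool, what is visible of it) and "centre" ([column, row] as shares, 0 to 1, of the picture: columns of its width, rows of its height, amid what is visible of it).
- ctrl.mark_of(picture, thing): "centre" ([column, row] as shares, 0 to 1, of the picture: columns of its width, rows of its height: a listed point, or the origin of a listed thing).
The state is a dict: "clock": time; "qpos": joint angles; "qd": joint speeds; "tau": joint torques, N m; "eef_pos": TCP position; "tool_rot": TCP orientation; "force": force on the tool from outside, world axes, zero at the start; "torque": the same for the moment, N m; "width": finger opening in mm.
Only numpy, scipy, OpenCV 4.12 (cv2) and the standard library are available. Lean on these libraries where they do the work, as an engineer would, in place of code of your own. Each camera call takes 0.05 s, during which the arm holds its last target.

### The job

The T-handle socket wrench has been left standing on a nut of the blanked-off pipe spool. Lift it off and hang it in its empty hook on the tool rack, between the other two T-handles: feel its shaft into the hook's mouth, ease it in past the sprung keeper until the keeper has snapped shut in front of it, and let it down until its collar lies flat on the prongs behind the lips, handle pointing front to back like its neighbours. Go gently: push no harder than 15 N while working it into the hook and no harder than 20 N when setting it down, and leave the other T-handles and the fittings on the bench as they are.

Things in the scene. Friction and masses are not known exactly. Their poses are not given: they have to be found in the camera images.
- wrench: T-handle socket wrench, about 0.25 kg, upright. Origin on the shaft axis at the collar's underside; z up, x along the handle. Handle: black bar 90 long, 16 wide, 22 high, middle 45 above the origin. Collar 24 dia, 6 high. Shaft 10 dia from the origin down to -89; socket 22 dia, lower end at -125. It stands over a nut 7.5 high with a stud 12 high: lift 20 or more. Ends symmetric.
- rack: Steel tool rack, fixed. Origin: on the bench under the rail. Its -x faces the robot, y along the rail. Rail 350 long, 32 square, middle at height 189, with five places at y = 132 (small T-handle), 66 (empty hook), 0 (large T-handle), -66 (adjustable wrench), -136 (pliers). Base 8 high reaches 85 in front. A bench vice 182 high may stand 40 before the hooks: come in over it.
- gap (a point): Middle of the empty place, axes as the rack: where the wrench's origin belongs when hung, at the prongs' top (height 195). The hook was clamped by eye: it really sits anywhere up to 14 to either side (rack y) of this point, not measured; x and z are true. Slot 13 wide from x = -31 to its root at x = +6.5. Prong ends: blunt wings from (-31, 6.5) to (-37, 19.5) either side, 5 thick, that stop the shaft.
- keeper (a joint): Sprung keeper of the empty hook: a short round bar pivoted under the left prong that closes the slot at x = -20 from the gap point, 6 to 11 below the prongs' top. 0 shut, up to 1.45 rad swung inward; pushing the shaft past takes about 3 to 8 N and it snaps shut once the shaft is near the root. Lips 6 high stand on the prongs from x = -16.5 to -12.5: carry the collar over them, then lower it behind.
- tee_small: Smaller T-handle wrench hanging loose in the hook on the left of the gap (handle 82 long, socket 18 dia). Origin at its collar's underside, x along the handle. Leave hanging.
- tee_large: Larger T-handle wrench hanging loose in the hook on the right of the gap (handle 98 long, socket 26 dia). Origin at its collar's underside, x along the handle. Leave hanging.
- spool: Short flanged pipe spool with a bolted blank flange, fixed on the bench, 110 dia, blank's top at 60. Origin: centre of the underside. Four nuts at 40 from the axis; the wrench stands on the one at +x.
- union_nut: Big brass nut, 50x57x30, loose on the bench near its front edge. Origin: centre of the underside. Leave alone.
- brass_nipple: Brass hex nipple, 32x36x38, standing loose on the bench near its front edge. Origin: centre of the underside. Leave alone.

How it is judged (in metres and radians):
On the way, in this order (a step that is already met when the one before it is completed fails the run):
1. the wrench has been lifted clear of the nut (z of wrench in the frame of spool above 0.208 m), for 0.1 s.
2. the shaft of the wrench is inside its hook, with the keeper shut again in front of it (x of wrench in the frame of gap between -0.006 and 0.006 m and y of wrench in the frame of gap between -0.018 and 0.018 m and z of wrench in the frame of gap between -0.004 and 0.03 m and value of joint keeper below 0.3 rad), for 0.1 s.
At the end, for the whole second after the job is handed in: Wrench released, at rest, its weight on the hook: origin within 5 mm (x), 18 mm (y), 3 mm (z) of the gap point, upright to 0.08 rad, handle within 0.2 rad of rack x, keeper below 0.3 rad; neighbours moved under 12 mm, upright to 0.12 rad; nut and nipple moved under 15 mm (x of wrench in the frame of gap between -0.005 and 0.005 m and y of wrench in the frame of gap between -0.018 and 0.018 m and z of wrench in the frame of gap between -0.003 and 0.003 m and value of joint keeper below 0.3 rad and angle between wrench's own z axis and vertical below 0.08 rad and angle between the x axis of wrench and the x axis of rack, either way round below 0.2 rad and contact force between wrench and rack above 0.5 N and linear speed of wrench below 0.02 m/s and distance of each of tee_small, tee_large from where it was at the start of the episode below 0.012 m and angle between each of tee_small, tee_large's own z axis and vertical below 0.12 rad and distance of each of union_nut, brass_nipple from where it was at the start of the episode below 0.015 m); the robot touches nothing.
It fails at once if the held wrench is pushed against the rack with more than 15 N before its collar is down, or pressed down with more than 20 N (contact force between wrench and the fingers above 5 N and (contact force between wrench and rack above 20 N or (contact force between wrench and rack above 15 N and z of wrench in the frame of gap above 0.004 m))).
It fails at once if a neighbouring T-handle is knocked: shifted more than 12 mm or tilted more than 0.2 rad (distance of any of tee_small, tee_large from where it was at the start of the episode above 0.012 m or angle between any of tee_small, tee_large's own z axis and vertical above 0.2 rad).
It fails at once if the union nut or the nipple on the bench is shoved more than 15 mm (distance of any of union_nut, brass_nipple from where it was at the start of the episode above 0.015 m).
It also fails if it takes over 61 s, if anything falls off the work surface, if the arm or the gripper's body presses on something with over 40 N, if the wrist force passes 120 N, or if a joint passes its speed limit or range.

## Working session

There is one attempt and no reset: what is moved stays moved. The work goes in short steps, Python scripts to look and compute and a tool call to move; the robot and the scene stay as the last step left them, time stands still between calls to the robot, and variables do not carry over. Pictures are saved under pics/ and viewed, and the job is handed in when it is done.

Besides the shell and the picture viewer there is one more tool, called after "Call:" as a command line: name --argument value ..., lists and objects as JSON in quotes. play_rows: Moves the arm, as the interface text tells. Its arguments: {"type":"object","properties":{"rows":{"type":"array","items":{"type":"array"}}},"required":["rows"]}

```bash
mkdir -p pics; ls; cat > h.py <<'E'
import numpy as np, cv2
from cell import ctrl
def save(n,name):
    p=ctrl.get_image(name); cv2.imwrite(f'pics/{n}.png',p['img'][:,:,::-1]); return p
def ray(p,u,v):
    E=np.array(p['extrinsics']); xd=(u-p['cx'])/p['fx']; yd=(v-p['cy'])/p['fy']
    x,y=xd,yd
    for _ in range(30):
        s=1+p['k1']*(x*x+y*y); x,y=xd/s,yd/s
    d=E[:3,:3]@np.array([x,-y,-1]); return E[:3,3],d/np.linalg.norm(d)
def atz(p,u,v,z):
    o,d=ray(p,u,v); return o+d*(z-o[2])/d[2]
def proj(p,X):
    E=np.array(p['extrinsics']); c=E[:3,:3].T@(np.array(X)-E[:3,3])
    x,y=c[0]/-c[2],-c[1]/-c[2]; s=1+p['k1']*(x*x+y*y)
    return np.array([p['cx']+p['fx']*x*s,p['cy']+p['fy']*y*s])
def tri(L):
    A=np.zeros((3,3));b=np.zeros(3)
    for o,d in L:
        M=np.eye(3)-np.outer(d,d);A+=M;b+=M@o
    X=np.linalg.solve(A,b); return X,[np.linalg.norm((np.eye(3)-np.outer(d,d))@(X-o)) for o,d in L]
E
python3 - <<'E'
from h import *
np.set_printoptions(precision=3,suppress=True)
s=ctrl.read_state(); print(s, ctrl.grip_depth)
P={}
for n in ['scene','top','wrist']:
    p=save(n+'0',n); P[n]=p; print(n,p['fx'],p['cx'],p['cy'],p['k1'],np.array(p['extrinsics']))
    for t in ['wrench','rack','gap','keeper','tee_small','tee_large','spool','union_nut','brass_nipple']:
        print(t,[(round(m['conf'],2),np.array(m['centre'])*[640,400]) for m in ctrl.mark_of(p,t)[:2]])
E
```

```text
pics
{'clock': 0.0, 'qpos': array([-1.347,  0.629,  0.038,  1.518, -0.027,  0.996, -0.02 ]), 'qd': array([-0.001,  0.   ,  0.   , -0.002, -0.   ,  0.001, -0.002]), 'tau': array([ -0.001, -56.339,   1.226, -19.345,   0.011,   0.011,   0.   ]), 'eef_pos': array([185.556, 622.278, 230.376]), 'tool_rot': array([-1.571,  0.002,  1.281]), 'force': array([-0.376, -0.975,  0.131]), 'torque': array([-0.009,  0.014, -0.014]), 'width': 85.4124541101083} 18.700000000000003
scene 410.7381416226764 321.90518130412215 207.12629272851785 0.03450245998819913 [[   0.484    0.575   -0.66   -79.337]
 [  -0.875    0.32    -0.363 -355.33 ]
 [   0.002    0.753    0.658  779.82 ]
 [   0.       0.       0.       1.   ]]
wrench [(0.82, array([297.984, 196.68 ]))]
rack [(0.84, array([381.376, 225.88 ]))]
gap [(0.64, array([356.992, 173.32 ]))]Traceback (most recent call last):
  File "<stdin>", line 8, in <module>
ValueError: it knows: brass_nipple, gap, rack, spool, tee_large, tee_small, union_nut, wrench
```

```bash
python3 - <<'E'
from h import *
import pickle
np.set_printoptions(precision=3,suppress=True)
P={};M={}
for n in ['scene','top','wrist']:
    p=save(n+'0',n); P[n]=p; 
    print(n,p['fx'],p['fy'],np.array(p['extrinsics']))
    for t in ['wrench','rack','gap','tee_small','tee_large','spool','union_nut','brass_nipple']:
        m=ctrl.mark_of(p,t)
        print(t,[(round(q['conf'],2),np.array(q['centre'])*[640,400]) for q in m[:2]])
        if m and m[0]['conf']>.3: M.setdefault(t,[]).append(ray(p,*(np.array(m[0]['centre'])*[640,400])))
for t in M:
    if len(M[t])>1: print(t,*tri(M[t]))
pickle.dump(P,open('P0.pkl','wb'))
E
```

```text
scene 410.7381416226764 410.7381416226764 [[   0.484    0.575   -0.66   -79.337]
 [  -0.875    0.32    -0.363 -355.33 ]
 [   0.002    0.753    0.658  779.82 ]
 [   0.       0.       0.       1.   ]]
wrench [(0.64, array([296. , 198.4]))]
rack [(0.69, array([382.784, 229.4  ])), (0.26, array([381.504, 178.4  ]))]
gap [(0.61, array([354.624, 174.   ]))]
tee_small [(0.65, array([331.904, 164.32 ]))]
tee_large [(0.6, array([383.296, 178.68 ]))]
spool []
union_nut [(0.7, array([246.72, 290.6 ]))]
brass_nipple [(0.46, array([266.624, 296.12 ]))]
top 430.40393498175075 430.40393498175075 [[   0.081    0.963   -0.256  337.338]
 [  -0.997    0.077   -0.025  -13.345]
 [  -0.004    0.257    0.966 1016.922]
 [   0.       0.       0.       1.   ]]
wrench [(0.78, array([297.92, 214.68]))]
rack [(0.92, array([367.424, 156.32 ]))]
gap [(0.56, array([348.48, 151.08]))]
tee_small [(0.91, array([322.176, 147.6  ]))]
tee_large [(0.75, array([380.224, 152.32 ]))]
spool []
union_nut [(0.72, array([279.104, 292.6  ]))]
brass_nipple [(0.56, array([300.48, 294.6 ])), (0.52, array([382.784, 152.48 ]))]
wrist 
[... 424 characters left out ...]
77878), np.float64(3.0827341707578504)]
rack [ 723.894 -105.689  -22.752] [np.float64(1.8821171870749984), np.float64(1.8821171870750637)]
gap [648.512 -44.98  197.205] [np.float64(1.432833625079898), np.float64(1.4328336250798657)]
tee_small [645.139  10.923 208.975] [np.float64(4.700705991591477), np.float64(4.7007059915915885)]
tee_large [ 650.537 -111.818  205.187] [np.float64(2.9951353836865136), np.float64(2.9951353836865002)]
union_nut [364.08   85.62   -3.279] [np.float64(4.145718723759387), np.float64(2.700468574955452), np.float64(1.9286962014271094)]
brass_nipple [377.164  43.46  -25.049] [np.float64(5.237526005088894), np.float64(13.771092611318162), np.float64(9.95520980586413)]
```

```bash
ls pics
```

```text
scene0.png
top0.png
wrist0.png
```

View pics/scene0.png

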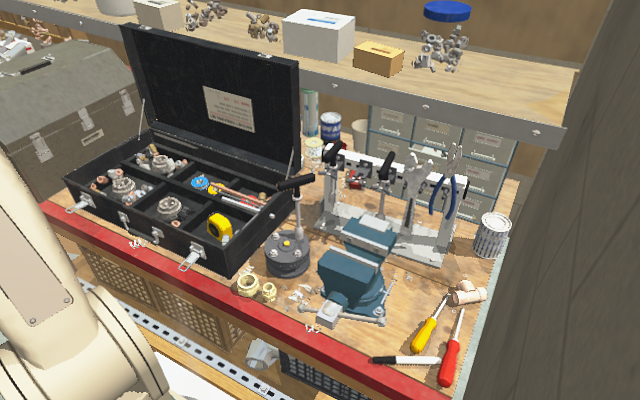

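View pics/top0.png

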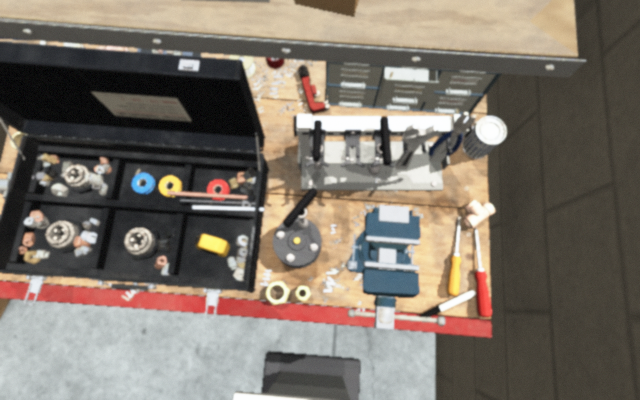

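View pics/wrist0.png

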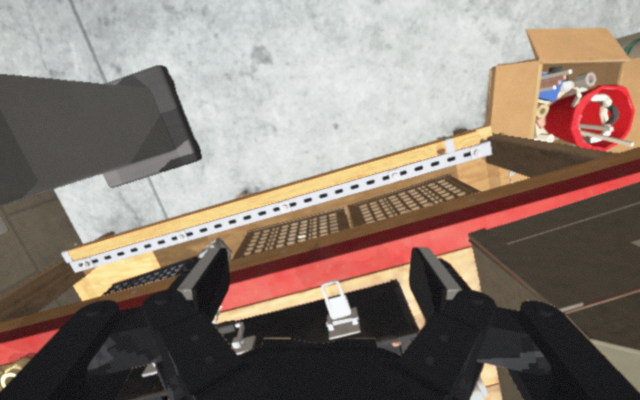

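```bash
python3 - <<'E'
from h import *
import pickle
P=pickle.load(open('P0.pkl','rb'))
def crop(n,x0,y0,x1,y1,k,name):
    im=P[n]['img'][y0:y1,x0:x1,::-1]; cv2.imwrite(f'pics/{name}.png',cv2.resize(im,None,fx=k,fy=k,interpolation=cv2.INTER_CUBIC))
crop('top',260,100,460,250,4,'ctop')
crop('scene',260,130,460,280,4,'cscene')
E
```

```text
(no output)
```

View pics/ctop.png

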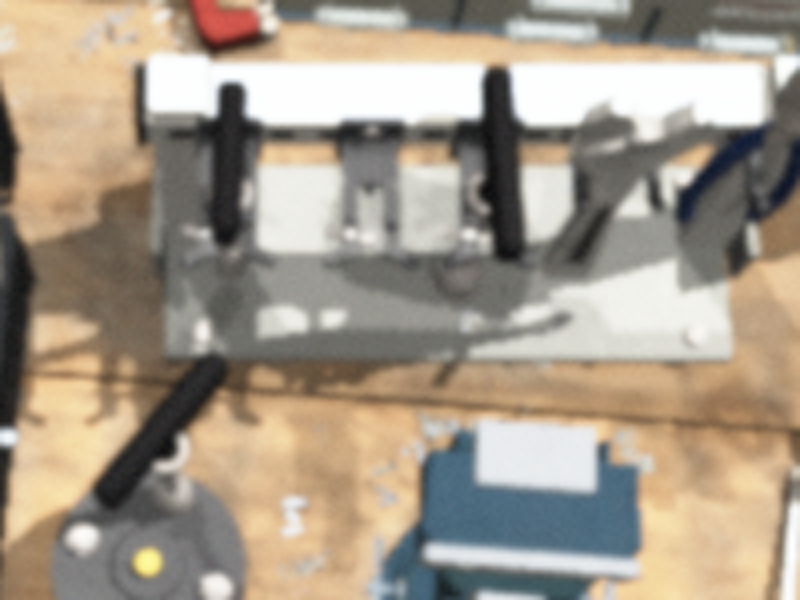

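View pics/cscene.png

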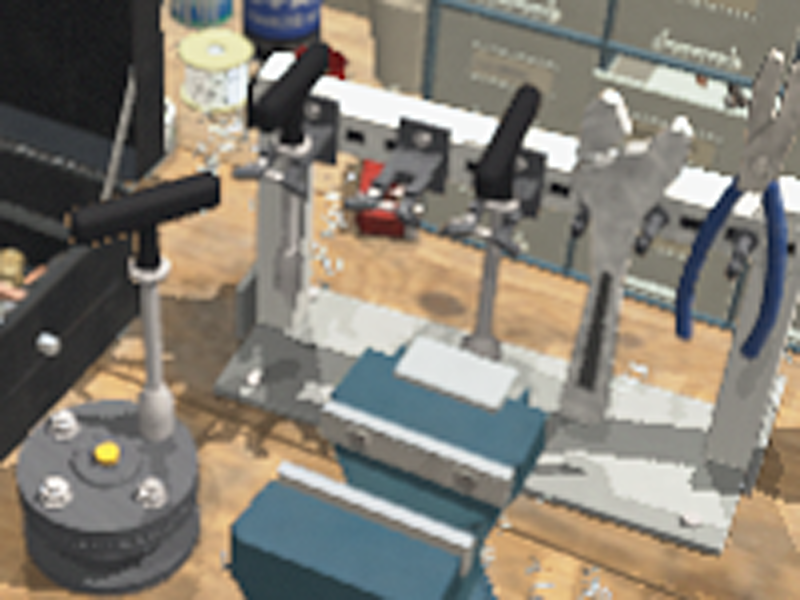

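```bash
python3 - <<'E'
from h import *
import pickle
np.set_printoptions(precision=1,suppress=True)
P=pickle.load(open('P0.pkl','rb'))
t=lambda x,y,z:atz(P['top'],260+x/4,100+y/4,z)
s=lambda x,y,z:atz(P['scene'],260+x/4,130+y/4,z)
print('base front L,R',t(165,358,8),t(732,358,8), 'scene L,R',s(218,390,8),s(722,550,8))
print('rail front top edge',t(210,123,205),t(600,123,205),t(147,55,205),t(770,65,205),t(148,128,205),t(770,125,205))
print('scene rail front top',s(330,87,205),s(575,165,205))
for n,a,b in [('small',(232,88),(228,240)),('large',(497,70),(512,255))]:
    print(n,t(*a,251),t(*b,251))
print('hook slot', t(372,190,195), t(350,245,195),t(395,245,195),'plate',t(345,130,195),t(402,130,195))
print('scene prong tips', s(350,205,195),s(413,210,195))
print('wrench handle',t(207,365,s(0,0,0)[2]+60-0+  7.5+125+56+0),t(110,495,244))
for n in ['top','scene']:
    for m in [(P[n])]: pass
mk={'top':dict(w=(297.92,214.68),g=(348.48,151.08),a=(322.18,147.6),b=(380.2,152.3)),'scene':dict(w=(296,198.4),g=(355.5,173.7),a=(331.9,164.3),b=(383.3,178.7))}
for n in mk:
    for k in mk[n]: print(n,k,atz(P[n],*mk[n][k],195 if k!='w' else 187))
print('spool centre', t(148,562,62), s(107,453,62))
E
```

```text
base front L,R [613.2  54.5   8. ] [ 640.5 -288.1    8. ] scene L,R [611.7  47.5   8. ] [ 639.3 -290.6    8. ]
rail front top edge [684.5  29.7 205. ] [ 699.9 -167.2  205. ] [719.3  65.1 205. ] [ 738.3 -252.4  205. ] [679.2  60.9 205. ] [ 705.3 -252.5  205. ]
scene rail front top [707.4  18.9 205. ] [ 703.6 -144.8  205. ]
small [683.7  18.3 251. ] [606.5  13.9 251. ]
large [ 703.  -108.4  251. ] [ 609.6 -119.4  251. ]
hook slot [658.7 -54.9 195. ] [628.3 -45.6 195. ] [630.1 -68.2 195. ] plate [690.3 -39.1 195. ] [692.6 -68.3 195. ]
scene prong tips [616.4 -40.5 195. ] [629.9 -74.6 195. ]
wrench handle [545.6  18.7 248.5] [482.1  57.8 244. ]
top w [512.4  44.4 187. ]
top g [650.3 -46.2 195. ]
top a [653.5   7.5 195. ]
top b [ 652.7 -110.4  195. ]
scene w [513.  37. 187.]
scene g [652.2 -44.1 195. ]
scene a [659.   23.2 195. ]
scene b [ 666.  -109.7  195. ]
spool centre [480.   49.6  62. ] [483.4  50.7  62. ]
```

```bash
python3 - <<'E'
from h import *
import pickle
np.set_printoptions(precision=1,suppress=True)
P=pickle.load(open('P0.pkl','rb'))
t=lambda x,y,z:atz(P['top'],260+x/4,100+y/4,z)
print('vice',t(420,460,150),t(475,420,182),t(600,425,182),t(478,485,182),t(380,560,120))
s=lambda x,y,z:atz(P['scene'],260+x/4,130+y/4,z)
print('vice scene rear jaw', s(415,335,182),s(395,375,182),s(520,410,182),s(325,405,150))
for a,b in [((416,58),(425,106)),((285,50),(310,78)),((416,58),(536,133)),((548,67),(536,133))]:
    print(tri([ray(P['top'],*a),ray(P['scene'],*b)]))
E
```

```text
vice [530.6 -90.7 150. ] [ 546. -114.  182.] [ 548.4 -175.9  182. ] [ 513.2 -116.9  182. ] [482.2 -75.3 120. ]
vice scene rear jaw [ 545.2 -115.5  182. ] [ 511.3 -119.4  182. ] [ 518.8 -187.   182. ] [502.7 -83.5 150. ]
(array([ 778.9, -148.2,  339.7]), [np.float64(0.09477309010031973), np.float64(0.0947730901003124)])
(array([732. ,  96.7, 379.6]), [np.float64(24.998365568478892), np.float64(24.99836556847899)])
(array([ 862. , -277.5,  259. ]), [np.float64(111.89489732053542), np.float64(111.89489732053529)])
(array([ 781.7, -381.1,  334.5]), [np.float64(1.3336325068632529), np.float64(1.3336325068632)])
```

Call:
play_rows --rows '[[1,[-2.9,-0.5,-3.0],[0,0,0]],[1,[-2.9,-0.5,-3.0],[0,0,0]],[1,[-2.9,-0.5,-3.0],[0,0,0]],[1,[-2.9,-0.5,-3.0],[0,0,0]],[1,[-2.9,-0.5,-3.0],[0,0,0]],[1,[-2.9,-0.5,-3.0],[0,0,0]],[1,[-2.9,-0.5,-3.0],[0,0,0]],[1,[-2.9,-0.5,-3.0],[0,0,0]]]'

```text
clock: 2.35
eef_pos: [350.1, 330.5, 271.8]
tool_rot: [-1.571, -0.001, 1.281]
force: [1.2, 0.6, -0.1]
width: 85.5
```

Call:
play_rows --rows '[[1,[-2.9,-0.5,-3.0],[0,1.9,0]],[1,[-2.9,-0.5,-3.0],[0,1.9,0]],[1,[-2.9,-0.5,-2.9],[0,1.9,0]],[1,[-2.9,-0.5,-2.8],[0,1.9,0]],[1,[-2.9,-0.5,-2.7],[0,1.9,0]],[1,[-2.9,0,-2.6],[0,1.9,0]],[1,[-2.9,0,-2.5],[0,1.9,0]],[1,[-2.9,0,-2.4],[0,1.9,0]]]'

```text
clock: 3.15
eef_pos: [459.7, 32.8, 296.6]
tool_rot: [-1.572, -0.001, 1.014]
force: [0.9, -0.2, 0.1]
width: 85.4
```

```bash
python3 - <<'E'
from h import *
import pickle
np.set_printoptions(precision=1,suppress=True)
s=ctrl.read_state(); print(s['eef_pos'],s['tool_rot'],s['qpos'])
p=save('w1','wrist'); pickle.dump(p,open('w1.pkl','wb'))
for t in ['wrench','gap','spool']: print(t,[(round(q['conf'],2),np.array(q['centre'])*[640,400],atz(p,*(np.array(q['centre'])*[640,400]),185)) for q in ctrl.mark_of(p,t)])
r=ctrl.regions_of(p,'wrench')
if r:
    m=r[0]['pixels']; print(m.sum(),r[0]['conf'])
    im=p['img'].copy()[:,:,::-1].copy(); im[m]=im[m]//2+np.array([0,0,127],np.uint8); cv2.imwrite('pics/w1m.png',im)
E
```

```text
[459.7  32.8 296.6] [-1.6 -0.   1. ] [-0.3  0.3  0.3  1.9 -0.1  0.9  1. ]
wrench [(0.97, array([360.8, 246.7]), array([522.1,  38. , 185. ]))]
gap []
spool [(0.83, array([338.9, 166.5]), array([448.3,  58.9, 185. ]))]
3186 0.89
```

View pics/w1.png

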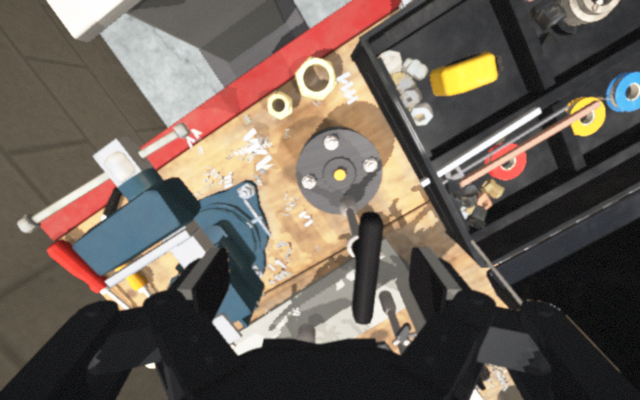

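```bash
python3 - <<'E'
from h import *
import pickle
np.set_printoptions(precision=1,suppress=True)
p=pickle.load(open('w1.pkl','rb'))
im=p['img'][190:340,290:440,::-1]; cv2.imwrite('pics/w1c.png',cv2.resize(im,None,fx=4,fy=4,interpolation=cv2.INTER_CUBIC))
a=atz(p,371,213,241);b=atz(p,364,321,241); print(a,b,(a+b)/2,np.linalg.norm(a-b),np.degrees(np.arctan2(*(b-a)[1::-1])))
print('cap',atz(p,340,175,66), 'collar',atz(p,354,246,188))
E
```

```text
[476.6  63.5 241. ] [550.7  16.2 241. ] [513.6  39.8 241. ] 87.87132857940433 -32.548456561124354
cap [481.5  49.4  66. ] collar [516.8  33.6 188. ]
```

View pics/w1c.png

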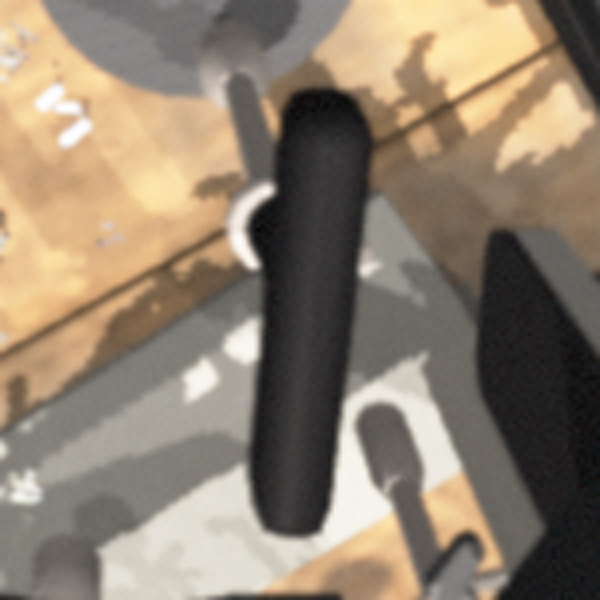

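Call:
play_rows --rows '[[1,[1.2,0,-1.4],[0,0.6,0]],[1,[1.2,0,-1.4],[0,0,0]],[1,[1.0,0,-1.4],[0,0,0]],[1,[0,1.5,0],[0,0,0]],[1,[0,1.5,0],[0,0,0]],[1,[0,0.5,0],[0,0,0]],[1,[0,0,0],[0,0,0]],[1,[0,0,0],[0,0,0]]]'

```text
clock: 4.2
eef_pos: [513.1, 41.5, 261.8]
tool_rot: [-1.571, -0.001, 1.006]
force: [-0.2, -0.9, 0.7]
width: 85.4
```

```bash
python3 - <<'E'
from h import *
import pickle
np.set_printoptions(precision=3,suppress=True)
s=ctrl.read_state(); print(s['eef_pos'],s['tool_rot'],s['qpos'],s['force'],s['torque'])
p=save('w2','wrist'); pickle.dump(p,open('w2.pkl','wb'))
for z in (211,241): print(proj(p,[s['eef_pos'][0],s['eef_pos'][1],z]))
E
```

```text
[513.101  41.51  261.792] [-1.571 -0.001  1.006] [-0.308  0.406  0.243  1.857 -0.123  0.892  1.   ] [-0.164 -0.87   0.66 ] [-0.003 -0.004 -0.009]
[319.9   218.107]
[320.088 236.222]
```

View pics/w2.png

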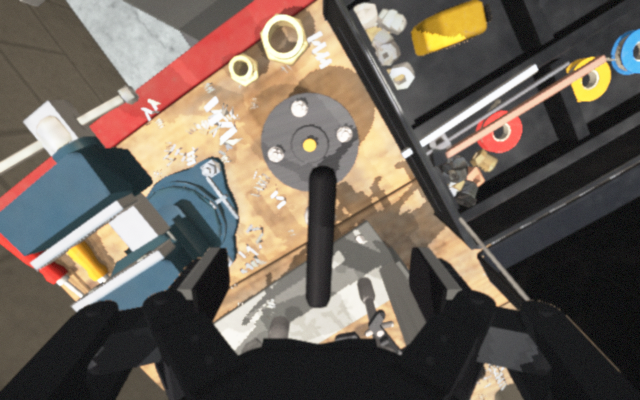

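Call:
play_rows --rows '[[1,[0,1.8,0],[0,0,0]],[1,[0,1.8,0],[0,0,0]],[1,[0,1.4,0],[0,0,0]],[1,[0,0,0],[0,0,0]],[0,[0,0,0],[0,0,0]],[0,[0,0,0],[0,0,0]],[0,[0,0,0],[0,0,0]],[0,[0,0,0],[0,0,0]]]'

```text
clock: 5.05
eef_pos: [513.3, 40.9, 211.9]
tool_rot: [-1.572, -0.001, 1.005]
force: [0.3, -0.2, -0.1]
width: 28.1
```

Call:
play_rows --rows '[[0,[0,0,0],[0,0,0]],[0,[0,0,0],[0,0,0]],[0,[0,0,0],[0,0,0]],[0,[0,-0.2,0],[0,0,0]],[0,[0,-0.4,0],[0,0,0]],[0,[0,-0.8,0],[0,0,0]],[0,[0,-1.0,0],[0,0,0]],[0,[0,-1.0,0],[0,0,0]]]'

```text
clock: 5.85
eef_pos: [512.8, 40.7, 246.1]
tool_rot: [-1.571, 0.0, 1.005]
force: [0.6, 0.6, -2.9]
width: 15.0
```

```bash
python3 - <<'E'
from h import *
np.set_printoptions(precision=3,suppress=True)
s=ctrl.read_state(); print(s['eef_pos'],s['tool_rot'],s['qpos'],s['force'],s['torque'],s['width'])
p=save('s3','scene');p=save('w3','wrist')
E
```

```text
[512.76   40.707 246.137] [-1.571  0.     1.005] [-0.303  0.425  0.24   1.878 -0.13   0.854  1.007] [ 0.577  0.579 -2.901] [0.006 0.004 0.02 ] 14.972106942960966
```

View pics/s3.png

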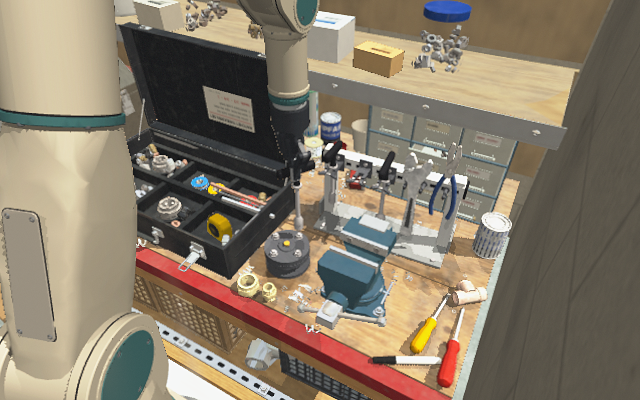

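View pics/w3.png

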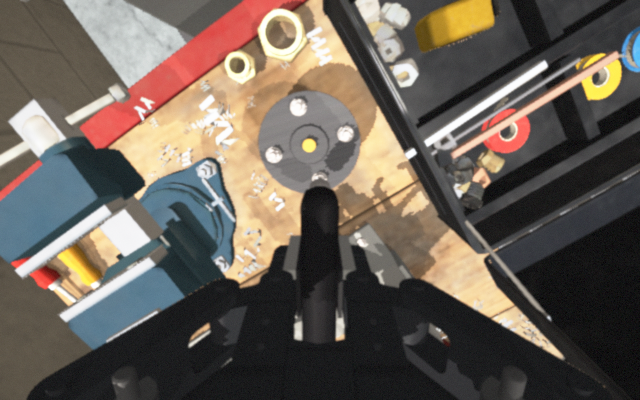

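Call:
play_rows --rows '[[0,[0,-0.5,0],[0,-7.4,0]],[0,[0,-0.5,0],[0,-7.4,0]],[0,[0,0,0],[0,-7.4,0]],[0,[0,0,0],[0,-7.4,0]],[0,[0,0,0],[0,-7.4,0]],[0,[-3.0,0,-1.7],[0,0,0]],[0,[-3.0,0,-1.7],[0,0,0]],[0,[-3.0,0,-1.7],[0,0,0]]]'

```text
clock: 6.75
eef_pos: [571.4, -45.7, 255.3]
tool_rot: [-1.571, -0.0, 1.652]
force: [-0.3, 0.1, -2.3]
width: 15.3
```

Call:
play_rows --rows '[[0,[-1.0,0,-0.5],[0,0,0]],[0,[-0.7,0,-0.4],[0,0,0]],[0,[0,1.0,0],[0,0,0]],[0,[0,0.8,0],[0,0,0]],[0,[0,0,0],[0,0,0]],[0,[0,0,0],[0,0,0]],[0,[0,0,0],[0,0,0]],[0,[0,0,0],[0,0,0]]]'

```text
clock: 7.55
eef_pos: [581.4, -60.7, 237.7]
tool_rot: [-1.571, 0.0, 1.652]
force: [0.2, 0.0, -0.8]
width: 15.0
```

```bash
python3 - <<'E'
from h import *
import pickle
np.set_printoptions(precision=3,suppress=True)
s=ctrl.read_state(); print(s['eef_pos'],s['tool_rot'],s['qpos'],s['force'],s['torque'],s['width'])
P={n:save(n+'4',n) for n in ('scene','top')}
pickle.dump(P,open('P4.pkl','wb'))
def crop(n,x0,y0,x1,y1,k,name):
    im=P[n]['img'][y0:y1,x0:x1,::-1]; cv2.imwrite(f'pics/{name}.png',cv2.resize(im,None,fx=k,fy=k,interpolation=cv2.INTER_CUBIC))
crop('top',260,100,460,250,4,'ctop4')
crop('scene',260,110,460,260,4,'cscene4')
E
```

```text
[581.409 -60.724 237.654] [-1.571  0.     1.652] [ 0.004  0.527  0.08   1.701 -0.051  0.916  1.756] [ 0.24   0.037 -0.778] [-0.055  0.037 -0.028] 15.015189487953045
```

View pics/ctop4.png

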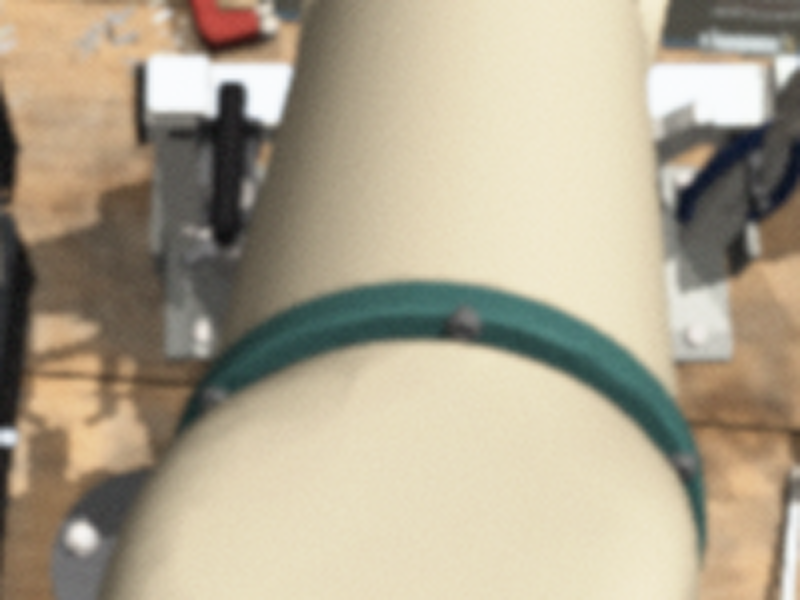

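View pics/cscene4.png

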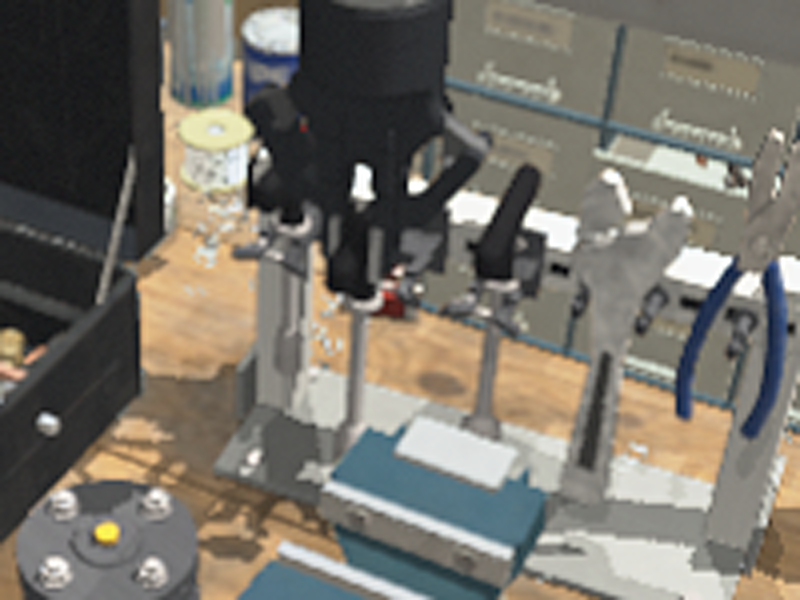

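```bash
python3 - <<'E'
from h import *
import pickle
np.set_printoptions(precision=2,suppress=True)
P=pickle.load(open('P4.pkl','rb'));P0=pickle.load(open('P0.pkl','rb'))
p=P['scene']
for z in (211,205,180,150,120): print(z,(proj(p,[581.4,-60.7,z])-[260,110])*4)
# shaft column via gradient rows 195..205
g=cv2.cvtColor(p['img'],cv2.COLOR_RGB2GRAY)
for r in (192,197,202,207,212): print(r,g[r,338:362])
im=P0['scene']['img'][150:200,330:390,::-1]; cv2.imwrite('pics/hk.png',cv2.resize(im,None,fx=12,fy=12,interpolation=cv2.INTER_CUBIC))
im=P0['top']['img'][125:175,335:370,::-1]; cv2.imwrite('pics/hkt.png',cv2.resize(im,None,fx=12,fy=12,interpolation=cv2.INTER_CUBIC))
E
```

```text
211 [355.95 306.44]
205 [355.46 314.85]
180 [353.47 349.14]
150 [351.18 388.73]
120 [348.98 426.72]
192 [178 175 215 204 176 174 171 171 170 134 102 107 137 164 172 168 167 159
 165 174 169 164 164 166]
197 [185 182 186 174 179 176 191 187 182 139  96 115 148 161 176 182 173 170
 173 179 178 169 160 161]
202 [235 220 186 178 179 173 165 171 161 119 102 126 155 180 184 178 179 166
 160 166 167 161 160 168]
207 [210 209 206 208 205 205 206 210 170 113 111 143 169 195 208 207 208 214
 207 196 198 193 179 166]
212 [192 208 207 206 209 207 206 210 159 101 120 154 184 202 206 203 204 203
 202 202 202 204 205 205]
```

View pics/hk.png

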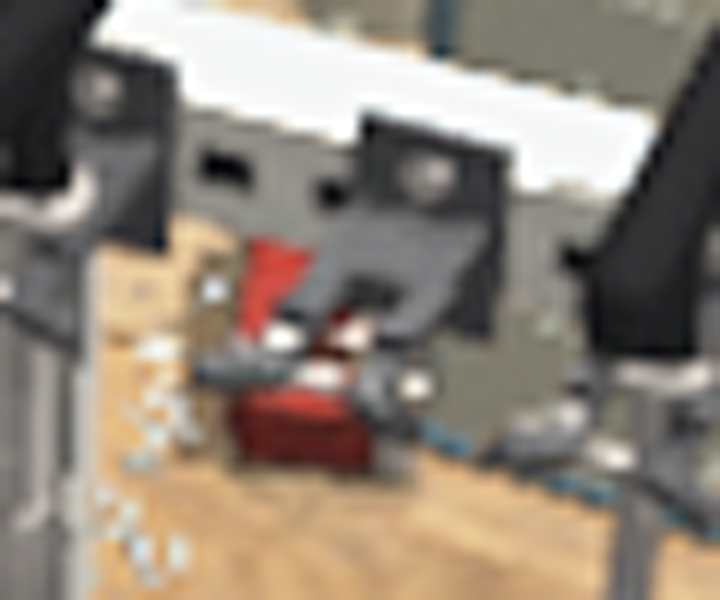

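View pics/hkt.png

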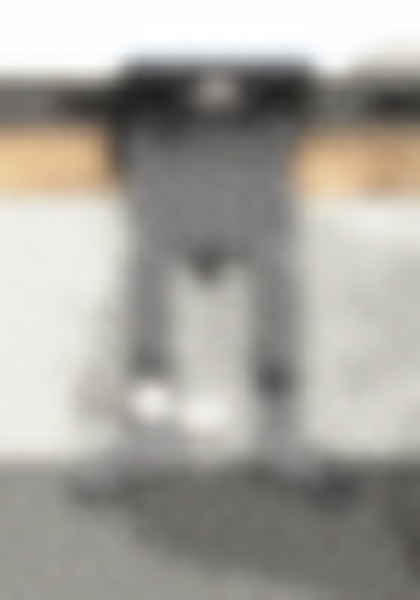

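```bash
python3 - <<'E'
from h import *
import pickle
np.set_printoptions(precision=2,suppress=True)
P0=pickle.load(open('P0.pkl','rb'))
yaw=.0795; ex=np.array([np.cos(yaw),np.sin(yaw)]); ey=np.array([-ex[1],ex[0]])
g=np.array([650.5,-49])
def T(x,y,z=195): return atz(P0['top'],335+(x+.5)/12-.5,125+(y+.5)/12-.5,z)
def S(x,y,z=195): return atz(P0['scene'],330+(x+.5)/12-.5,150+(y+.5)/12-.5,z)
for n,X in [('root',T(207,265)),('m300',T(211.5,300)),('m400',T(214,400)),('wing',T(212,490)),('wl',T(80,490)),('wr',T(350,490)),('plate c',T(215,80)),('plL',T(130,80)),('plR',T(312,80)),
  ('S root',S(365,285)),('S lipL',S(285,330,201)),('S lipR',S(352,330,201)),('S wl',S(195,370)),('S plate c top',S(435,145,205)),('keeper',S(322,378,187))]:
    d=X[:2]-g; print(n,X,'rack rel gap',d@ex,d@ey)
# neighbours same method: top handle ends
def t(x,y,z):return atz(P0['top'],260+(x+.5)/4-.5,100+(y+.5)/4-.5,z)
for a,b in [((232,88),(228,240)),((497,70),(512,255))]:
    m=(t(*a,251)+t(*b,251))/2; d=m[:2]-g; print(m,d@ex,d@ey)
E
```

```text
root [660.39 -52.35 195.  ] rack rel gap 9.594074205859323 -4.120872154530974
m300 [654.15 -53.49 195.  ] rack rel gap 3.283674357313497 -4.766324928175792
m400 [636.31 -55.   195.  ] rack rel gap -14.620369117170785 -4.854383888205386
wing [620.35 -55.64 195.  ] rack rel gap -30.577465615327895 -4.2200144478888335
wl [618.61 -33.6  195.  ] rack rel gap -30.56934731241653 17.887738571626997
wr [622.18 -78.66 195.  ] rack rel gap -30.58830829013661 -27.31916393774399
plate c [694.17 -51.64 195.  ] rack rel gap 43.32228904442591 -6.103404413869557
plL [693.03 -37.15 195.  ] rack rel gap 43.338463268691505 8.436301702619774
plR [695.47 -68.18 195.  ] rack rel gap 43.30130052406412 -22.68906141914328
S root [658.82 -52.74 195.  ] rack rel gap 7.992711506421958 -4.386413726006248
S lipL [630.31 -48.44 201.  ] rack rel gap -20.07712598756565 2.1610101337970335
S lipR [636.65 -59.85 201.  ] rack rel gap -14.668064073051534 -9.712819197148198
S wl [617.48 -35.53 195.  ] rack rel gap -31.843558256346377 16.04487001065882
S plate c top [696.38 -50.17 205.  ] rack rel gap 45.646504731367 -4.814762047792468
keeper [636.85 -54.19 187.  ] rack rel gap -14.019900803376574 -4.093804298490333
[645.78  16.84 251.  ] 0.5210186152978291 66.00506632246493
[ 656.99 -113.12  251.  ] 1.3778341224226793 -64.43768884898715
```

Call:
play_rows --rows '[[0,[0.25,0.5,0],[0,0,0]],[0,[0,0,-0.5],[0,0,0]],[0,[0,0,-0.6],[0,0,0]],[0,[0,0,-0.6],[0,0,0]],[0,[0,0,-0.5],[0,0,0]],[0,[0,0,-0.2],[0,0,0]],[0,[0,0,0],[0,0,0]],[0,[0,0,0],[0,0,0]]]'

```text
clock: 8.45
eef_pos: [604.7, -56.7, 232.2]
tool_rot: [-1.57, -0.0, 1.651]
force: [-0.4, 0.3, -2.2]
width: 15.2
```

```bash
cat > st.py <<'E'
from h import *
import sys
np.set_printoptions(precision=2,suppress=True)
yaw=.0795; ex=np.array([np.cos(yaw),np.sin(yaw)]); ey=np.array([-ex[1],ex[0]])
s=ctrl.read_state(); d=s['eef_pos'][:2]-[651.2,-49]
f=s['force']; print('clk',round(s['clock'],2),'rack rel',d@ex,d@ey,'z',s['eef_pos'][2]-27-195,'F rack',f[:2]@ex,f[:2]@ey,f[2],'T',s['torque'],'rot',s['tool_rot'],s['width'])
if len(sys.argv)>1:
    p=save(sys.argv[1],'scene'); im=p['img'][130:230,310:410,::-1]; cv2.imwrite(f'pics/{sys.argv[1]}c.png',cv2.resize(im,None,fx=6,fy=6,interpolation=cv2.INTER_CUBIC))
E
python3 st.py s5
```

```text
clk 8.45 rack rel -46.92909403586103 -3.9462852578281167 z 10.180694915127589 F rack -0.36734811708668513 0.291262215209897 -2.222158515538553 T [-0.01  0.08 -0.01] rot [-1.57 -0.    1.65] 15.195344663648147
```

View pics/s5c.png

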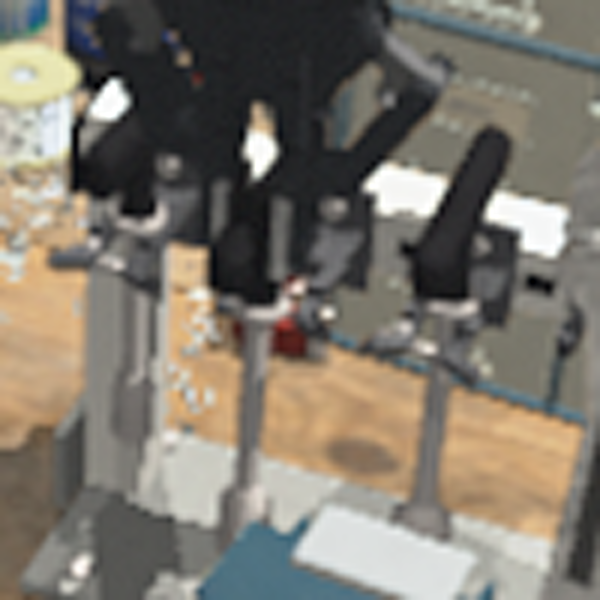

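Picture: the shaft stands in front of the hook (crop ~(255,330)), with the right wing tip visible at (325,315); neighbours undisturbed. Creep in.

Call:
play_rows --rows '[[0,[0,0,-0.1],[0,0,0]],[0,[0,0,-0.1],[0,0,0]],[0,[0,0,-0.1],[0,0,0]],[0,[0,0,-0.1],[0,0,0]],[0,[0,0,-0.1],[0,0,0]],[0,[0,0,-0.1],[0,0,0]],[0,[0,0,0],[0,0,0]],[0,[0,0,0],[0,0,0]]]'

```text
clock: 9.3
eef_pos: [610.9, -56.2, 232.2]
tool_rot: [-1.571, -0.0, 1.651]
force: [0.3, 0.3, -2.1]
width: 15.0
```

```bash
python3 st.py
```

```text
clk 9.3 rack rel -40.72648419142658 -3.9590211253831473 z 10.247053472815423 F rack 0.3270451463820052 0.2711309935965564 -2.119584892543721 T [-0.01  0.03 -0.02] rot [-1.57 -0.    1.65] 14.955224264196277
```

Call:
play_rows --rows '[[0,[0,0,-0.05],[0,0,0]],[0,[0,0,-0.05],[0,0,0]],[0,[0,0,-0.05],[0,0,0]],[0,[0,0,-0.05],[0,0,0]],[0,[0,0,-0.05],[0,0,0]],[0,[0,0,-0.05],[0,0,0]],[0,[0,0,0],[0,0,0]],[0,[0,0,0],[0,0,0]]]'

```text
clock: 10.1
eef_pos: [613.9, -55.9, 232.3]
tool_rot: [-1.571, -0.0, 1.651]
force: [-0.3, 0.1, -2.8]
width: 14.9
```

```bash
python3 st.py
```

```text
clk 10.1 rack rel -37.73825532740128 -3.8884124065323897 z 10.25598880106304 F rack -0.29340637766569944 0.0845166175351344 -2.7853968652754255 T [ 0.03  0.02 -0.02] rot [-1.57 -0.    1.65] 14.857736213433888
```

Call:
play_rows --rows '[[0,[0,0,-0.05],[0,0,0]],[0,[0,0,-0.05],[0,0,0]],[0,[0,0,-0.05],[0,0,0]],[0,[0,0,-0.05],[0,0,0]],[0,[0,0,-0.05],[0,0,0]],[0,[0,0,-0.05],[0,0,0]],[0,[0,0,0],[0,0,0]],[0,[0,0,0],[0,0,0]]]'

```text
clock: 10.9
eef_pos: [616.9, -55.7, 232.2]
tool_rot: [-1.571, 0.0, 1.651]
force: [0.4, -0.6, -2.6]
width: 14.8
```

```bash
python3 st.py
```

```text
clk 10.9 rack rel -34.75679555819149 -3.994078941022583 z 10.246922505626031 F rack 0.37012944700697137 -0.6586763980933862 -2.586039856841666 T [-0.03  0.04  0.02] rot [-1.57  0.    1.65] 14.792510228523854
```

Call:
play_rows --rows '[[0,[0,0,-0.05],[0,0,0]],[0,[0,0,-0.05],[0,0,0]],[0,[0,0,-0.05],[0,0,0]],[0,[0,0,-0.05],[0,0,0]],[0,[0,0,-0.05],[0,0,0]],[0,[0,0,0],[0,0,0]],[0,[0,0,0],[0,0,0]],[0,[0,0,0],[0,0,0]]]'

```text
clock: 11.7
eef_pos: [619.4, -56.0, 232.3]
tool_rot: [-1.571, 0.001, 1.651]
force: [0.5, -2.2, -2.8]
width: 15.0
```

```bash
python3 st.py s6
```

```text
clk 11.7 rack rel -32.256751203224354 -4.4159074641670415 z 10.267197045737504 F rack 0.35758837292446655 -2.2340679396770784 -2.7552767798613997 T [-0.72  0.21 -0.01] rot [-1.57  0.    1.65] 14.959691214049256
```

View pics/s6c.png

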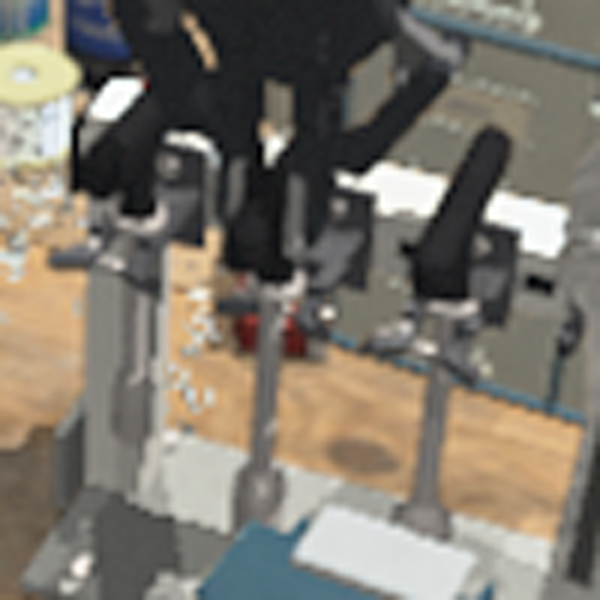

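Call:
play_rows --rows '[[0,[-0.05,0,0],[0,0,0]],[0,[-0.05,0,0],[0,0,0]],[0,[-0.05,0,0],[0,0,0]],[0,[0,0,-0.05],[0,0,0]],[0,[0,0,-0.05],[0,0,0]],[0,[0,0,-0.05],[0,0,0]],[0,[0,0,0],[0,0,0]],[0,[0,0,0],[0,0,0]]]'

```text
clock: 12.55
eef_pos: [621.2, -56.5, 232.3]
tool_rot: [-1.571, -0.0, 1.651]
force: [-0.0, -0.1, -2.7]
width: 15.5
```

```bash
python3 st.py
```

```text
clk 12.55 rack rel -30.53880576883915 -5.140786841406987 z 10.327116374664001 F rack -0.027439279780475077 -0.06391109084226583 -2.665748553607623 T [-0.03  0.04  0.02] rot [-1.57 -0.    1.65] 15.473578781551863
```

Call:
play_rows --rows '[[0,[0,0,-0.05],[0,0,0]],[0,[0,0,-0.05],[0,0,0]],[0,[0,0,-0.05],[0,0,0]],[0,[0,0,-0.05],[0,0,0]],[0,[0,0,-0.05],[0,0,0]],[0,[0,0,-0.05],[0,0,0]],[0,[0,0,0],[0,0,0]],[0,[0,0,0],[0,0,0]]]'

```text
clock: 13.35
eef_pos: [623.6, -56.7, 232.2]
tool_rot: [-1.57, -0.0, 1.651]
force: [-2.1, 0.2, -1.6]
width: 15.2
```

```bash
python3 st.py
```

```text
clk 13.35 rack rel -28.165034203647117 -5.437746045087641 z 10.186918699802987 F rack -2.0881514481791195 0.3731434030674093 -1.5974887895807253 T [-0.05  0.58  0.02] rot [-1.57 -0.    1.65] 15.165031467966056
```

Call:
play_rows --rows '[[0,[0,0,-0.05],[0,0,0]],[0,[0,0,-0.05],[0,0,0]],[0,[0,0,-0.05],[0,0,0]],[0,[0,0,-0.05],[0,0,0]],[0,[0,0,-0.05],[0,0,0]],[0,[0,0,-0.05],[0,0,0]],[0,[0,0,0],[0,0,0]],[0,[0,0,0],[0,0,0]]]'

```text
clock: 14.15
eef_pos: [626.9, -56.6, 232.2]
tool_rot: [-1.571, 0.0, 1.651]
force: [-2.0, -1.5, -1.6]
width: 15.3
```

```bash
python3 st.py
```

```text
clk 14.15 rack rel -24.7887968385977 -5.629821954315179 z 10.220268928699028 F rack -2.120604308211088 -1.2948894928416705 -1.5779774906412296 T [-0.35  0.67  0.  ] rot [-1.57  0.    1.65] 15.313446715789668
```

Call:
play_rows --rows '[[0,[0,0,-0.06],[0,0,0]],[0,[0,0,-0.06],[0,0,0]],[0,[0,0,-0.06],[0,0,0]],[0,[0,0,-0.06],[0,0,0]],[0,[0,0,-0.06],[0,0,0]],[0,[0,0,-0.06],[0,0,0]],[0,[0,0,0],[0,0,0]],[0,[0,0,0],[0,0,0]]]'

```text
clock: 14.95
eef_pos: [630.4, -56.1, 232.1]
tool_rot: [-1.57, -0.0, 1.651]
force: [-3.6, -1.9, -2.8]
width: 15.0
```

```bash
python3 st.py
```

```text
clk 14.95 rack rel -21.3188394184263 -5.449498516491369 z 10.0617992570061 F rack -3.7819707967531455 -1.6487359641663264 -2.842414268235465 T [-0.3   1.07  0.06] rot [-1.57 -0.    1.65] 14.95645498303293
```

Call:
play_rows --rows '[[0,[0,0,-0.06],[0,0,0]],[0,[0,0,-0.06],[0,0,0]],[0,[0,0,-0.06],[0,0,0]],[0,[0,0,-0.06],[0,0,0]],[0,[0,0,-0.06],[0,0,0]],[0,[0,0,-0.06],[0,0,0]],[0,[0,0,0],[0,0,0]],[0,[0,0,0],[0,0,0]]]'

```text
clock: 15.75
eef_pos: [634.6, -56.1, 232.4]
tool_rot: [-1.572, 0.0, 1.651]
force: [-2.1, -2.2, -3.4]
width: 15.0
```

```bash
python3 st.py
```

```text
clk 15.75 rack rel -17.135948610499245 -5.726506440078449 z 10.398553243654817 F rack -2.252041887092348 -2.027441900674915 -3.4491181317710358 T [-0.65  0.69  0.01] rot [-1.57  0.    1.65] 14.973644199310424
```

Call:
play_rows --rows '[[0,[-0.03,0,-0.06],[0,0,0]],[0,[0,0,-0.06],[0,0,0]],[0,[0,0,-0.06],[0,0,0]],[0,[0,0,-0.06],[0,0,0]],[0,[0,0,-0.06],[0,0,0]],[0,[0,0,-0.06],[0,0,0]],[0,[0,0,-0.06],[0,0,0]],[0,[0,0,0],[0,0,0]]]'

```text
clock: 16.55
eef_pos: [638.9, -55.8, 232.4]
tool_rot: [-1.572, 0.0, 1.651]
force: [-1.4, -3.2, -2.7]
width: 15.3
```

```bash
python3 st.py
```

```text
clk 16.55 rack rel -12.836200430381957 -5.7559551404042395 z 10.366132711342345 F rack -1.6594228258845474 -3.1053965224542757 -2.66192384950815 T [-0.69  0.5  -0.01] rot [-1.57  0.    1.65] 15.317153375942514
```

Call:
play_rows --rows '[[0,[0,0,-0.06],[0,0,0]],[0,[0,0,-0.06],[0,0,0]],[0,[0,0,-0.06],[0,0,0]],[0,[0,0,-0.06],[0,0,0]],[0,[0,0,-0.06],[0,0,0]],[0,[0,0,-0.06],[0,0,0]],[0,[0,0,0],[0,0,0]],[0,[0,0,0],[0,0,0]]]'

```text
clock: 17.35
eef_pos: [642.7, -55.7, 232.5]
tool_rot: [-1.572, 0.0, 1.651]
force: [0.9, -2.9, -2.3]
width: 15.0
```

```bash
python3 st.py
```

```text
clk 17.35 rack rel -9.011514145561245 -5.961557761512053 z 10.471693702052846 F rack 0.6259054990933469 -2.9459117374228834 -2.269600274294664 T [-0.86 -0.11 -0.02] rot [-1.57  0.    1.65] 14.97079312850859
```

Call:
play_rows --rows '[[0,[-0.05,0,-0.05],[0,0,0]],[0,[0,0,-0.06],[0,0,0]],[0,[0,0,-0.06],[0,0,0]],[0,[0,0,-0.06],[0,0,0]],[0,[0,0,-0.06],[0,0,0]],[0,[0,0,-0.06],[0,0,0]],[0,[0,0,0],[0,0,0]],[0,[0,0,0],[0,0,0]]]'

```text
clock: 18.15
eef_pos: [645.5, -54.7, 232.2]
tool_rot: [-1.571, -0.001, 1.652]
force: [0.6, 0.2, -2.5]
width: 15.0
```

```bash
python3 st.py
```

```text
clk 18.15 rack rel -6.11590136321612 -5.210365991627276 z 10.23476909364328 F rack 0.6383228105402515 0.15580785605340586 -2.471539647406973 T [ 0.01  0.01 -0.03] rot [-1.57 -0.    1.65] 15.041672177063285
```

Call:
play_rows --rows '[[0,[0,0,-0.05],[0,0,0]],[0,[0,0,-0.05],[0,0,0]],[0,[0,0,-0.05],[0,0,0]],[0,[0,0,-0.05],[0,0,0]],[0,[0,0,-0.05],[0,0,0]],[0,[0,0,0],[0,0,0]],[0,[0,0,0],[0,0,0]],[0,[0,0,0],[0,0,0]]]'

```text
clock: 18.95
eef_pos: [648.0, -55.5, 232.3]
tool_rot: [-1.571, -0.0, 1.651]
force: [-0.8, -0.6, -2.0]
width: 15.0
```

```bash
python3 st.py s7
```

```text
clk 18.95 rack rel -3.7262191475109105 -6.194599333530123 z 10.310930365628678 F rack -0.8497403098287503 -0.5295226795494381 -1.9626736102287916 T [-0.   -0.04 -0.01] rot [-1.57 -0.    1.65] 15.00537248583689
```

View pics/s7c.png

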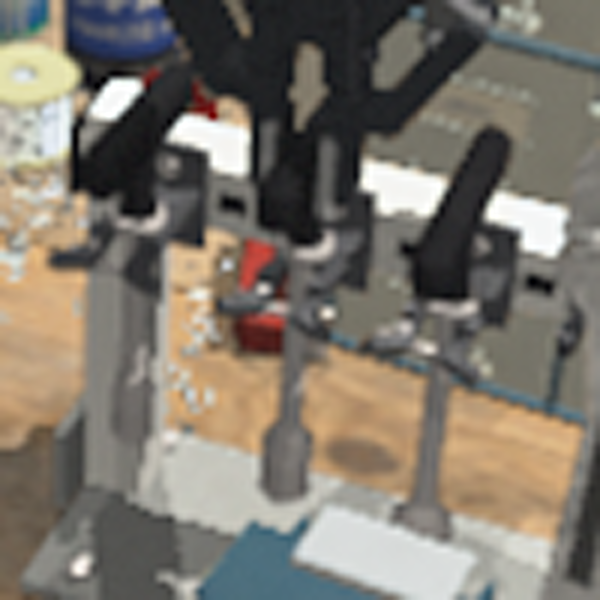

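Call:
play_rows --rows '[[0,[0,0,-0.05],[0,0,0]],[0,[0,0,-0.05],[0,0,0]],[0,[0,0,-0.05],[0,0,0]],[0,[0,0,-0.05],[0,0,0]],[0,[0,0,-0.05],[0,0,0]],[0,[0,0,0],[0,0,0]],[0,[0,0,0],[0,0,0]],[0,[0,0,0],[0,0,0]]]'

```text
clock: 19.8
eef_pos: [650.5, -55.3, 232.3]
tool_rot: [-1.571, -0.0, 1.651]
force: [0.1, 0.5, -2.2]
width: 15.1
```

```bash
python3 st.py
```

```text
clk 19.8 rack rel -1.2086870150126108 -6.190753846892847 z 10.295604210506724 F rack 0.18376697381110513 0.4564954767007746 -2.168245715146766 T [-0.02 -0.    0.01] rot [-1.57 -0.    1.65] 15.144191175208874
```

Call:
play_rows --rows '[[0,[0,0,-0.05],[0,0,0]],[0,[0,0,-0.05],[0,0,0]],[0,[0,0,-0.05],[0,0,0]],[0,[0,0,0],[0,0,0]],[0,[0,0,0],[0,0,0]],[0,[0,0,0],[0,0,0]],[0,[0,0,0],[0,0,0]],[0,[0,0,0],[0,0,0]]]'

```text
clock: 20.6
eef_pos: [651.9, -55.1, 232.3]
tool_rot: [-1.571, -0.0, 1.651]
force: [-0.5, -0.1, -3.2]
width: 14.9
```

```bash
python3 st.py
```

```text
clk 20.6 rack rel 0.24402840538226947 -6.182907712328653 z 10.253643647513314 F rack -0.4613568766201105 -0.06273331676159004 -3.1873587341109393 T [ 0.04  0.06 -0.03] rot [-1.57 -0.    1.65] 14.924451417728314
```

Call:
play_rows --rows '[[0,[0,0,-0.05],[0,0,0]],[0,[0,0,-0.05],[0,0,0]],[0,[0,0,-0.05],[0,0,0]],[0,[0,0,0],[0,0,0]],[0,[0,0,0],[0,0,0]],[0,[0,0,0],[0,0,0]],[0,[0,0,0],[0,0,0]],[0,[0,0,0],[0,0,0]]]'

```text
clock: 21.4
eef_pos: [652.6, -55.1, 232.1]
tool_rot: [-1.569, -0.0, 1.651]
force: [-4.8, 0.1, 0.5]
width: 15.1
```

```bash
python3 st.py s8
```

```text
clk 21.4 rack rel 0.8998534557687266 -6.239876813736955 z 10.139857111213558 F rack -4.796601993816215 0.4951851757740145 0.471518524443963 T [-0.    1.37 -0.02] rot [-1.57 -0.    1.65] 15.087297373406457
```

View pics/s8c.png

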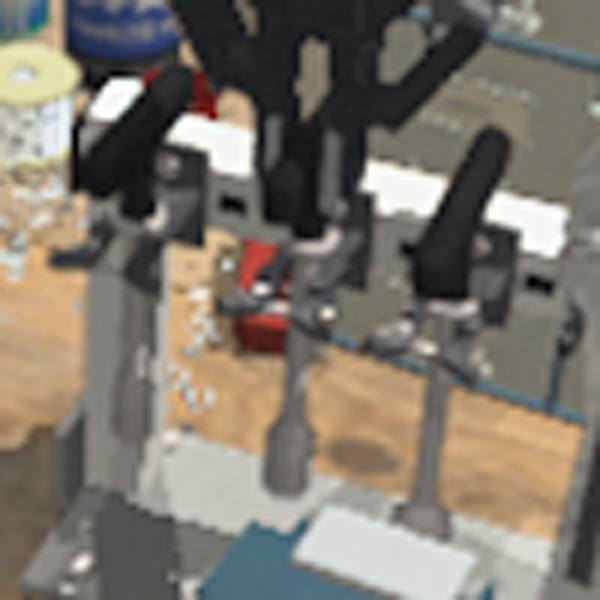

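Call:
play_rows --rows '[[0,[0,0,0.15],[0,0,0]],[0,[0,0,0],[0,0,0]],[0,[0,0.05,0],[0,0,0]],[0,[0,0.05,0],[0,0,0]],[0,[0,0.05,0],[0,0,0]],[0,[0,0.05,0],[0,0,0]],[0,[0,0.05,0],[0,0,0]],[0,[0,0,0],[0,0,0]]]'

```text
clock: 22.25
eef_pos: [652.1, -55.2, 229.7]
tool_rot: [-1.571, 0.0, 1.651]
force: [-2.6, -0.2, -1.7]
width: 14.9
```

```bash
python3 st.py
```

```text
clk 22.25 rack rel 0.44263331193514127 -6.283956613609106 z 7.683591236401867 F rack -2.5608845654195473 -0.017941249607647616 -1.6807548166825588 T [-0.09  0.55  0.01] rot [-1.57  0.    1.65] 14.871938222923502
```

Call:
play_rows --rows '[[0,[0,0.05,0],[0,0,0]],[0,[0,0.05,0],[0,0,0]],[0,[0,0.05,0],[0,0,0]],[0,[0,0.05,0],[0,0,0]],[0,[0,0.05,0],[0,0,0]],[0,[0,0,0],[0,0,0]],[0,[0,0,0],[0,0,0]],[0,[0,0,0],[0,0,0]]]'

```text
clock: 23.05
eef_pos: [652.1, -55.1, 227.2]
tool_rot: [-1.571, -0.0, 1.651]
force: [-1.4, -0.9, -2.2]
width: 14.9
```

```bash
python3 st.py
```

```text
clk 23.05 rack rel 0.37688510937296266 -6.18507234167067 z 5.201788998803551 F rack -1.4495088151035187 -0.7949256802923755 -2.242675720215402 T [-0.08  0.34 -0.06] rot [-1.57 -0.    1.65] 14.925483418315247
```

Call:
play_rows --rows '[[0,[0,0,0.05],[0,0,0]],[0,[0,0.05,0],[0,0,0]],[0,[0,0.05,0],[0,0,0]],[0,[0,0.05,0],[0,0,0]],[0,[0,0.05,0],[0,0,0]],[0,[0,0.05,0],[0,0,0]],[0,[0,0,0],[0,0,0]],[0,[0,0,0],[0,0,0]]]'

```text
clock: 23.85
eef_pos: [651.5, -55.2, 224.8]
tool_rot: [-1.571, -0.0, 1.651]
force: [0.1, 0.4, -2.5]
width: 15.2
```

```bash
python3 st.py
```

```text
clk 23.85 rack rel -0.1533190629194604 -6.223019095361214 z 2.780657562693108 F rack 0.09789588408703591 0.36430820419347526 -2.4510513109279763 T [-0.02  0.05  0.05] rot [-1.57 -0.    1.65] 15.22964961854298
```

Call:
play_rows --rows '[[0,[0,0.04,0],[0,0,0]],[0,[0,0.04,0],[0,0,0]],[0,[0,0.04,0],[0,0,0]],[0,[0,0.04,0],[0,0,0]],[0,[0,0,0],[0,0,0]],[0,[0,0,0],[0,0,0]],[0,[0,0,0],[0,0,0]],[0,[0,0,0],[0,0,0]]]'

```text
clock: 24.65
eef_pos: [651.5, -55.2, 223.2]
tool_rot: [-1.571, -0.0, 1.651]
force: [0.0, -0.2, -2.7]
width: 14.9
```

```bash
python3 st.py
```

```text
clk 24.65 rack rel -0.17448058368698335 -6.187083970845526 z 1.1996552900417328 F rack -0.0040271909429774105 -0.1580476439459367 -2.686035999810437 T [ 0.04  0.05 -0.02] rot [-1.57 -0.    1.65] 14.933862848366594
```

Past the lips (z≈1.2 with no contact). Final lowering.

Call:
play_rows --rows '[[0,[0,0.03,0],[0,0,0]],[0,[0,0.03,0],[0,0,0]],[0,[0,0.03,0],[0,0,0]],[0,[0,0.03,0],[0,0,0]],[0,[0,0,0],[0,0,0]],[0,[0,0,0],[0,0,0]],[0,[0,0,0],[0,0,0]],[0,[0,0,0],[0,0,0]]]'

```text
clock: 25.45
eef_pos: [651.5, -55.2, 222.0]
tool_rot: [-1.571, -0.0, 1.651]
force: [0.2, 1.0, -1.9]
width: 15.0
```

```bash
python3 st.py
```

```text
clk 25.45 rack rel -0.19273884030215852 -6.158269022422954 z -0.037683113426652426 F rack 0.3195526379375294 1.0173301928316971 -1.922827511312958 T [-0.03 -0.03 -0.02] rot [-1.57 -0.    1.65] 14.980147125739782
```

Call:
play_rows --rows '[[0,[0,0.03,0],[0,0,0]],[0,[0,0.03,0],[0,0,0]],[0,[0,0,0],[0,0,0]],[0,[0,0,0],[0,0,0]],[0,[0,0,0],[0,0,0]],[0,[0,0,0],[0,0,0]],[0,[0,0,0],[0,0,0]],[0,[0,0,0],[0,0,0]]]'

```text
clock: 26.25
eef_pos: [651.5, -55.2, 221.9]
tool_rot: [-1.571, -0.0, 1.651]
force: [-2.6, 0.7, 5.4]
width: 15.0
```

```bash
python3 st.py s9
```

```text
clk 26.25 rack rel -0.15095647219357244 -6.1869525472332745 z -0.1287820749265336 F rack -2.529789496917809 0.9228915552345757 5.394426104955839 T [0.08 0.57 0.01] rot [-1.57 -0.    1.65] 15.015141477217758
```

View pics/s9c.png

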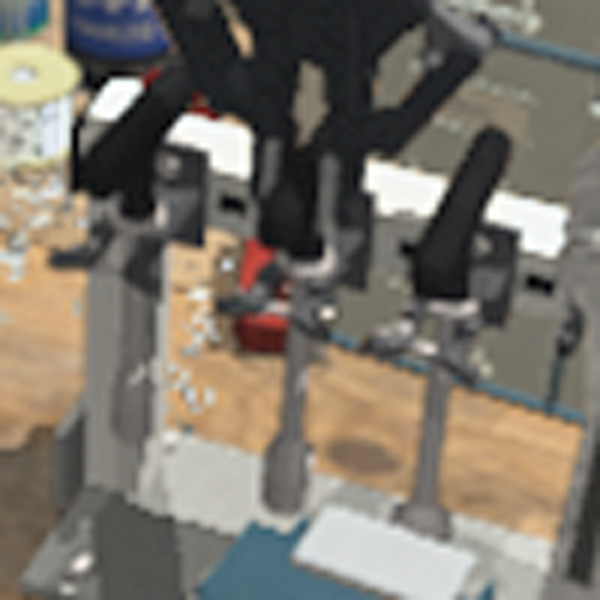

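Call:
play_rows --rows '[[0.25,[0,-0.05,0],[0,0,0]],[0.35,[0,0,0],[0,0,0]],[0.45,[0,0,0],[0,0,0]],[0.45,[0,0,0],[0,0,0]],[0.45,[0,0,0],[0,0,0]],[0.45,[0,0,0],[0,0,0]],[0.45,[0,0,0],[0,0,0]],[0.45,[0,0,0],[0,0,0]]]'

```text
clock: 27.1
eef_pos: [651.5, -55.2, 221.9]
tool_rot: [-1.571, -0.0, 1.651]
force: [-0.6, 0.7, -0.1]
width: 38.3
```

```bash
python3 st.py s10; python3 - <<'E'
from h import *
save('w10','wrist')
E
```

```text
clk 27.1 rack rel -0.1980544532936324 -6.214073579389761 z -0.14336565319524652 F rack -0.5252372413070191 0.7370782204385151 -0.09275530892618296 T [-0.04  0.06  0.03] rot [-1.57 -0.    1.65] 38.2740680866999
```

View pics/w10.png

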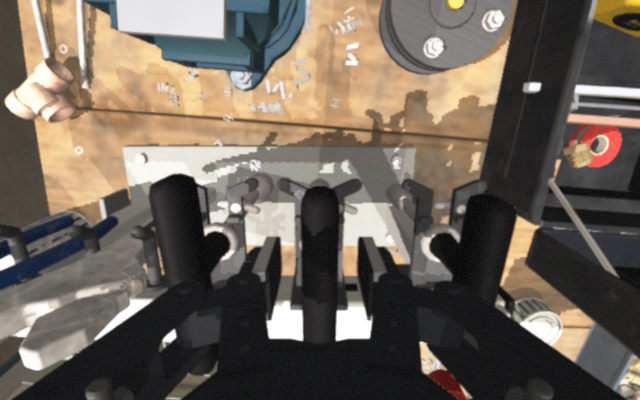

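View pics/s10c.png

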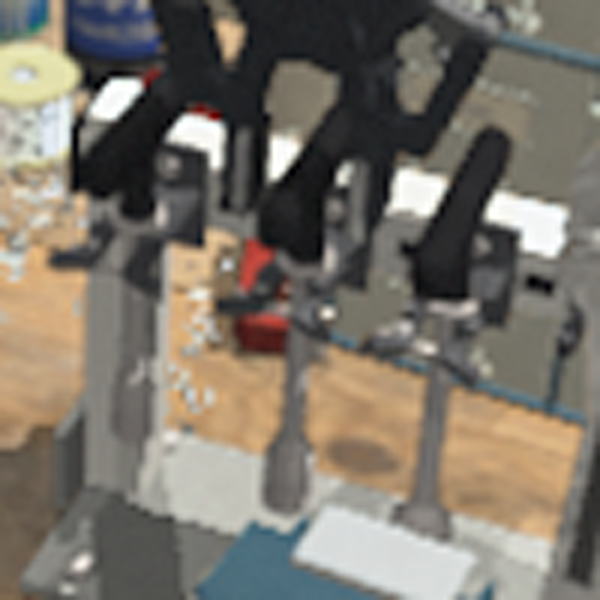

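Call:
play_rows --rows '[[0.45,[0,-0.5,0],[0,0,0]],[0.45,[0,-1.0,0],[0,0,0]],[0.45,[0,-1.5,0],[0,0,0]],[0.45,[0,-2.0,0],[0,0,0]],[0.45,[0,-2.0,0],[0,0,0]],[0.45,[0,0,2.5],[0,0,0]],[0.45,[0,0,3.5],[0,0,0]],[0.45,[0,0,3.5],[0,0,0]]]'

```text
clock: 28.0
eef_pos: [556.1, -62.9, 292.8]
tool_rot: [-1.572, 0.0, 1.651]
force: [-0.3, -0.3, 1.3]
width: 38.5
```

Call:
play_rows --rows '[[0.45,[0,0,4.0],[0,0,0]],[0.45,[0,0,4.0],[0,0,0]],[0.45,[0,0,4.0],[0,0,0]],[0.45,[0,0,2.0],[0,0,0]],[0.45,[0,0,0],[0,0,0]],[0.45,[0,0,0],[0,0,0]],[0.45,[0,0,0],[0,0,0]],[0.45,[0,0,0],[0,0,0]]]'

```text
clock: 28.8
eef_pos: [418.4, -73.9, 292.0]
tool_rot: [-1.571, 0.0, 1.651]
force: [-0.0, -0.0, -0.2]
width: 38.5
```

```bash
python3 st.py s11; python3 - <<'E'
from h import *
save('w11','wrist')
p=save('t11','top'); im=p['img'][100:250,260:460,::-1]; cv2.imwrite('pics/t11c.png',cv2.resize(im,None,fx=4,fy=4,interpolation=cv2.INTER_CUBIC))
E
```

```text
clk 28.8 rack rel -234.01139843060696 -6.3204078567442235 z 69.95966076913174 F rack -0.03229344752769209 -0.039873286098884526 -0.16871176716947597 T [ 0.03 -0.02 -0.01] rot [-1.57  0.    1.65] 38.51147808214697
```

View pics/w11.png

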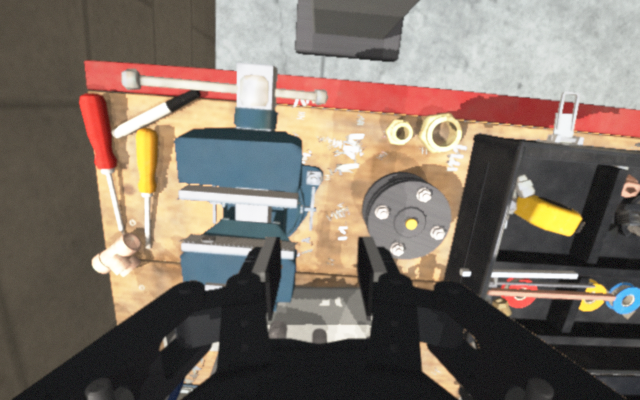

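View pics/s11c.png

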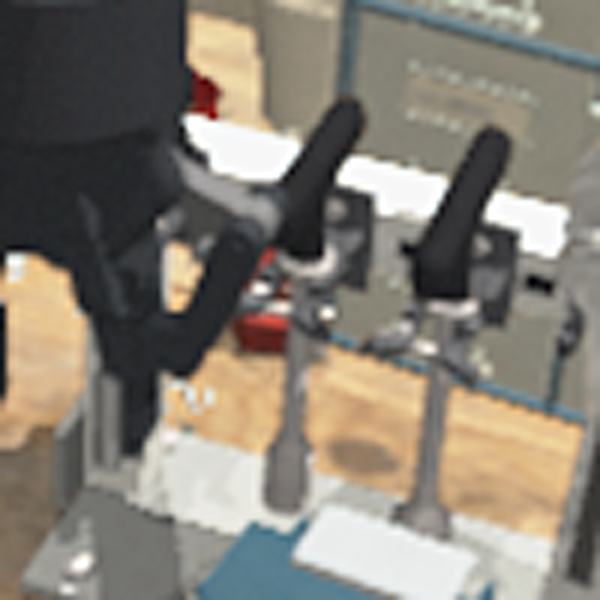

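View pics/t11c.png

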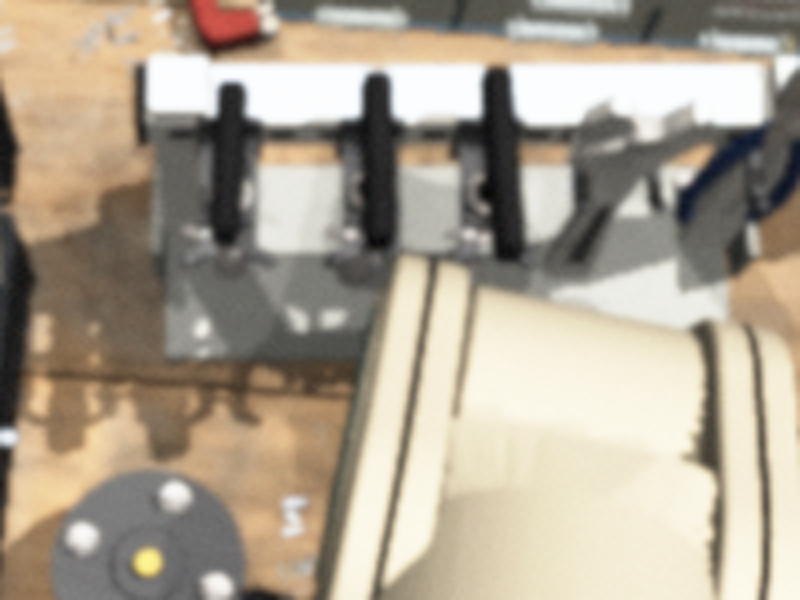

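```bash
python3 - <<'E'
import cv2,numpy as np
a=[cv2.resize(cv2.imread(f'pics/{n}.png')[165:200,340:375],None,fx=11,fy=11,interpolation=cv2.INTER_CUBIC) for n in('scene0','s11')]
cv2.imwrite('pics/cmp.png',np.hstack(a))
E
```

```text
(no output)
```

View pics/cmp.png

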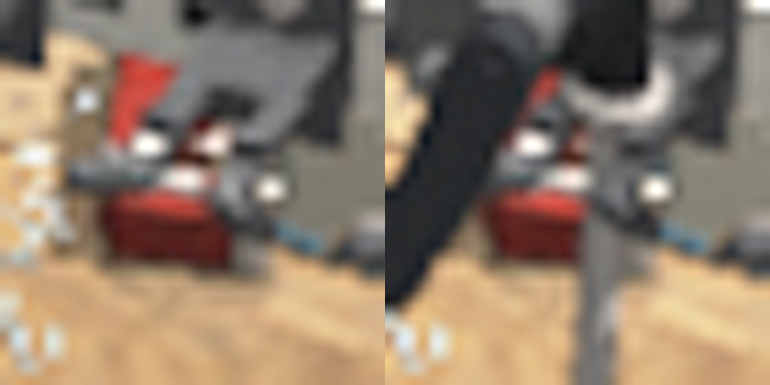

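The keeper bar (bright bar at (180,180) on the left and (565,180) on the right) is in the same shut position as at the start, now across the front of the shaft. The collar lies behind the lips. Handing in.

```bash
python3 -c "
from cell import ctrl
print(ctrl.finish_job())"
```

```text
the job is handed in; nothing more can be done
None
```

The T-handle wrench is hanging in the empty hook, and I handed the job in at about 29 s. No verdict came back.

**What I did:** I gripped the handle across its width, lifted the wrench off the nut and turned it in line with the rack. I then eased the shaft into the hook's mouth. It touched the left prong at about 2 N, so I shifted it 1.5 mm to the right and carried on past the keeper. It touched the root of the slot at 4.8 N, so I backed off about 2 mm. Then I lowered the collar behind the lips, let go and withdrew.

**Forces:** the highest readings were about 4 N while passing the keeper, 4.8 N at the root and about 8 N when setting it down. These are readings taken at the end of each move, so a short peak in between could have been higher.

**Last checks:**
- **Wrench:** the final pictures show it hanging with its handle parallel to its neighbours.
- **Keeper:** its bar is back where it was at the start, across the front of the shaft.
- **Neighbours:** the top view shows both T-handles where they were at the start.
- **Nut and nipple:** both are still on the bench in the last wrist picture. I did not measure whether they had moved.
- **Gripper:** clear of everything.
- **Hook position:** the cameras put it about 4.5 mm to the right of the gap point. By touch it was nearer 6 mm, still well within the 18 mm tolerance.

No check failed.

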